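# Lid interlock check on a blue-light viewing box

### The job

The viewing box is loaded and its lid interlock has to be checked: push the sample drawer fully home, then take the sprung lid by its sleeved bar handle and lift it until the pointer on the lid's front edge stands between the two prongs of the index on the slotted quadrant, without swinging it well past them. Keep hold of the handle and stay there, still: the job finishes with you holding the lid at that mark (the colleague reads the meter), so do not let go; do not shift the meter, bottle or beaker beside the box, nor the index.

Things in the scene. Friction and masses are not known exactly. Their poses are not given: they have to be found in the camera images.
- viewer: White viewing box, fixed on the worktop, 190 deep (x) x 240 wide (y) x 100 mm high; origin under its middle; -x is its front (drawer), y its left as seen from the robot, z up. Its top front strip, 45 mm deep, is a plain deck over the drawer; behind it lies the lid. The quadrant (up to 100 mm from the hinge line) stands up at the deck's rear edge, on the left half.
- drawer_pull (a point): Centre of the front face of the drawer's black pull block (12 deep x 44 wide x 20 mm high), 68 mm above the worktop and 50 mm ahead of the 146 x 42 mm drawer front. Axes are those of the box: the drawer is pushed home along +x.
- viewer_drawer (a joint): How far the drawer stands open, m: 0 fully home, up to 0.09. It starts part open, slides with a friction of about 1.5 N, and stays where it is left; a firm stop at 0.
- lid_hinge (a point): Point on the lid's hinge line, level along x with the middle of the lid's handle. The line runs along x of this point at the box's left edge, 107 mm above the worktop. Axes are those of the box and do not turn with the lid.
- viewer_lid (a joint): Opening angle of the lid, rad: 0 shut, grows as its right edge (with the handle) rises; stop at 1.25. Black frame with amber window, 136 (x) x 232 (y) x 10 mm, about 0.45 kg, hinged at the box's left edge. A spring (0.5 N m shut, 0.8 N m more per rad) and its weight pull it shut; it never stays up by itself. Lifting by the handle takes 4 to 8 N.
- lid_handle: Grip of the lid's handle near its right edge: a black sleeve, 60 mm long, 14 mm thick, turning freely on a steel bar with posts at its ends, 90 mm apart. Origin at its middle, x along the bar (the box's x); it spins, so its other axes mean nothing. Lid shut: 212 mm to the right (-y) of the hinge line, 44 mm above it and 39 mm above the lid's top; moves on an arc about that line.
- lid_pointer (a point): Tip of the lid's steel pointer, a small blade 4 mm thick on the lid's front edge which moves with the lid, 121 mm from the hinge line, aiming at the hinge. Axes turn with the lid.
- index_notch (a point): The mark: middle of the 18 mm gap between the two prongs of the steel index carriage (26 x 50 mm, brass thumbscrew) clamped on the slotted aluminium quadrant, which is centred on the hinge line. Also 121 mm from the hinge line: the pointer tip comes to it as the lid reaches the index's angle. z points across the gap, the way the pointer moves as the lid opens.
- trip_index (a joint): Angle of the index on the quadrant, rad, in the same measure as the lid's angle: the lid is at the mark when its angle equals this. Set differently each time (about 0.45 to 0.8); clamped, to be left alone.
- meter: Hand multimeter, 154 x 76 x 41 mm, lying to the right of the box; origin under its middle. Bystander.
- bottle: Stoppered reagent bottle, 70 mm across, 150 mm high, standing to the left of the box; origin under its middle. Bystander.
- beaker: Glass beaker, 76 mm across, 95 mm high, standing to the left of the box; origin under its middle. Bystander.

How it is judged:
By the outcome, as a careful person would: the job done as asked, in the order asked, and still so for the second after the job is handed in, while the arm keeps its last pose, push and grip.
It also fails if it takes over 51 s, if anything falls off the work surface, if the arm or the gripper's body presses on something with over 40 N, if the wrist force passes 120 N, or if a joint passes its speed limit or range.

### The arm

A 6-joint arm with a two-finger parallel gripper is mounted at the origin on a cart in front of the work surface, level with it; the furniture and walls round the work are solid. World frame = base frame: x ahead of the robot, y to its left, z up, the work surface at z = 0. Lengths are in m, angles in rad, forces in N, time in s.
With the tool pointing down it reaches from about 0.25 to 0.775 m from the base axis. Payload 8.9 kg.
Tool frame: the origin (TCP) lies on the centre line of the jaws, within the pads' length; the fingertips stand 11 mm ahead of it and the grasp point (between the pads) lies 8 mm behind it; z points along the fingers, y is the line along which they close (so a half turn about z gives the same grasp; the last joint's range is limited). The gripper opens to 85 mm and grips with 20 to 120 N. Pads are 22 mm wide; open, the fingers measure 114 mm over their backs; the gripper's body (76 mm by 85 mm) begins 54 mm behind the grasp point. The pads swing forward as they close: fully open they stand 13 mm farther back than shut.
Start: joints at [-1.306, 0.291, -0.153, 1.127, 0, 1.431], TCP at [0.206, -0.483, 0.242] pointing down, gripper open.
Joint ranges: [-2.52, 2.52], [-0.91, 1.74], [-1.3, 1.37], [-1.96, 2.02], [-1.52, 1.47], [-3.14, 3.14]. Speed limits (rad/s): [2.22, 2.22, 2.79, 3.14, 3.14, 3.14].

### API

Orientations are given as a rotation vector (axis times angle).
In Python, from station import manip gives the robot as it stands.
- The arm moves only by the tool servo_tool, never from a script. Its argument "rows" is a list of rows, each a list of 5 numbers: the closure, from 0 (fully open) to 1 (shut), then the shift along the world's x, y, z in m, then the turn about the world's z in rad. In form: [[grip, tx, ty, tz, turn], ...]. A call has 1 to 12 rows; each row is the pose to reach, as a shift and turn from the pose commanded when the call began; what a row does not reach only later rows make up. A row lasts 1/10 s, in which the tool goes at most 50 mm and 8.59 degrees, less where a joint would pass 70% of its speed; a pose out of reach is approached as far as the arm can. A call with a gripper value outside its range is refused whole. The fingers move at their own pace and stop on an object; "force" is the grip in N (left out, the last holds). Time passes only in rows, so rows that repeat a pose let the fingers close. It gives the time, the measured TCP pose, the force, the opening and the grip force at its end, in the units of the state.
- manip.read_state(): the state, without advancing time (a new reading comes with each control period).
- manip.grab_frame(name): name is "scene" or "side" or "wrist"; returns a dict with "color" (420x560x3 uint8, red, green, blue), "vertical_fov" (degrees; the focal length in pixels is half the picture's height over the tangent of half this angle, whatever the lens; pixels are square), "cx", "cy" (the principal point, pixels), "origin" and "orientation" of the camera in the world. Camera axes: x right, y up, looking along -z (the intrinsics and any distortion apply to the point x, -y, -z); pixel columns grow to the right and rows downward; lengths in m; the calibration is good to about 2 mm. A picture is of the moment at which its call begins. There is no depth.
- manip.sign_off(): hands the job in; it is judged then, once.
The state is a dict: "time_s": time; "q": joint angles; "qd": joint speeds; "tau": joint torques, N m; "position": TCP position; "tcp_rot": TCP orientation; "wrist_force": force on the tool from outside, world axes, zero at the start; "moment": the same for the moment, N m; "opening": opening from 0.0 (shut) to 1.0 (fully open); "grasp_force": force on a finger pad.
Only numpy, scipy, OpenCV 4.12 (cv2) and the standard library are available. Lean on these libraries where they do the work, as an engineer would, in place of code of your own. Each camera call takes 0.05 s, during which the arm holds its last target. There are 200 camera calls.

## Working session

There is one attempt and no reset: what is moved stays moved. The work goes in short steps, Python scripts to look and compute and a tool call to move; the robot and the scene stay as the last step left them, time stands still between calls to the robot, and variables do not carry over. Pictures are saved under pics/ and viewed, at most 10 in all, crops included, and the job is handed in when it is done.

Besides the shell and the picture viewer there is one more tool, called after "Emit:" as name([rows], argument=value, ...), one row to a line, values as JSON. servo_tool: Moves the arm, as the interface text tells. Its arguments: {"type":"object","properties":{"rows":{"type":"array","items":{"type":"array","items":{"type":"number"}}},"force":{"type":"number"}},"required":["rows"]}

```bash
mkdir -p pics; cat > h.py <<'E'
import numpy as np, cv2
from scipy.spatial.transform import Rotation as R
from station import manip
def grab(n,f=None):
    d=manip.grab_frame(n)
    if f: cv2.imwrite('pics/'+f,d['color'][:,:,::-1])
    return d
def ray(d,u,v):
    f=d['color'].shape[0]/2/np.tan(np.radians(d['vertical_fov'])/2)
    o=np.array(d['orientation']); M=R.from_rotvec(o).as_matrix() if o.size==3 else o
    k=M@np.array([(u-d['cx'])/f,-(v-d['cy'])/f,-1]); return np.array(d['origin']),k/np.linalg.norm(k)
def onz(d,u,v,z):
    o,k=ray(d,u,v); return o+k*(z-o[2])/k[2]
def onplane(d,u,v,p,n):
    o,k=ray(d,u,v); return o+k*(np.dot(np.array(p)-o,n)/np.dot(k,n))
def tri(*a):
    A=0;b=0;L=[]
    for d,u,v in a:
        o,k=ray(d,u,v);P=np.eye(3)-np.outer(k,k);A=A+P;b=b+P@o;L.append((P,o))
    x=np.linalg.solve(A,b); return x,[np.linalg.norm(P@(x-o)) for P,o in L]
def proj(d,p):
    f=d['color'].shape[0]/2/np.tan(np.radians(d['vertical_fov'])/2)
    o=np.array(d['orientation']); M=R.from_rotvec(o).as_matrix() if o.size==3 else o
    c=M.T@(np.array(p)-d['origin']); return d['cx']-f*c[0]/c[2],d['cy']+f*c[1]/c[2]
E
python3 - <<'E'
from h import *
import pickle
D={n:grab(n,n+'0.png') for n in('scene','side','wrist')}
pickle.dump(D,open('d0.pkl','wb'))
for n,d in D.items(): print(n,{k:v for k,v in d.items() if k!='color'})
print(manip.read_state())
cv2.imwrite('pics/a.png',cv2.resize(np.hstack([D['scene']['color']])[:,:,::-1],(800,600),interpolation=cv2.INTER_CUBIC))
cv2.imwrite('pics/b.png',cv2.resize(np.hstack([D['side']['color']])[:,:,::-1],(800,600),interpolation=cv2.INTER_CUBIC))
E
```

```text
scene {'vertical_fov': 51.35534818997699, 'cx': 282.60396070144344, 'cy': 204.33782745279024, 'origin': array([ 0.31597922, -0.72219871,  0.6848719 ]), 'orientation': array([ 0.95306324, -0.17566007, -0.30060339])}
side {'vertical_fov': 46.96216057967895, 'cx': 283.0029964314477, 'cy': 209.51699358044442, 'origin': array([0.13175033, 0.3656203 , 1.1362377 ]), 'orientation': array([ 0.30219938, -0.51517493, -2.06749696])}
wrist {'vertical_fov': 69.73346617744585, 'cx': 285.324853177118, 'cy': 215.9827505567642, 'origin': array([ 0.27516716, -0.4536668 ,  0.37376889]), 'orientation': array([-0.26173987,  0.17456429, -1.15771927])}
{'time_s': 0.15, 'q': array([-1.30630334e+00,  2.91109519e-01, -1.53885547e-01,  1.12668676e+00,
        2.24249250e-05,  1.43149150e+00]), 'qd': array([-0.00040469, -0.00297867,  0.00189971, -0.00148145,  0.00093451,
       -0.00060998]), 'tau': array([ 1.70504434e-03, -5.37367201e+01,  3.31521821e+01,  1.13369903e-02,
       -2.34798690e-04, -8.22918224e-06]), 'position': array([ 0.20621371, -0.48250203,  0.24191087]), 'tcp_rot': array([-3.07691205e+00, -6.29806139e-01,  5.18367866e-05]), 'wrist_force': array([ 1.24030869,  0.00236652, -0.27141109]), 'moment': array([-0.03349296, -0.00921976,  0.02835429]), 'grasp_force': 0.0, 'opening': 0.9988218762292232}
```

View pics/a.png

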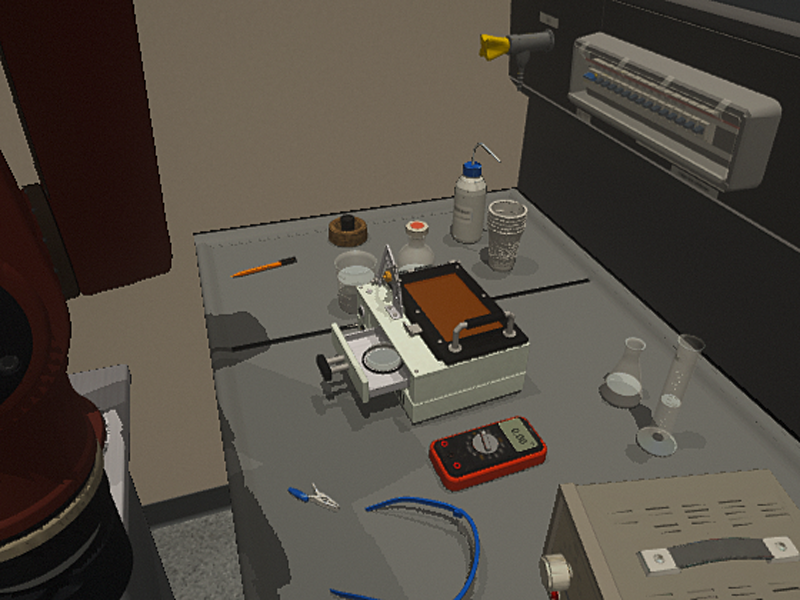

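View pics/b.png

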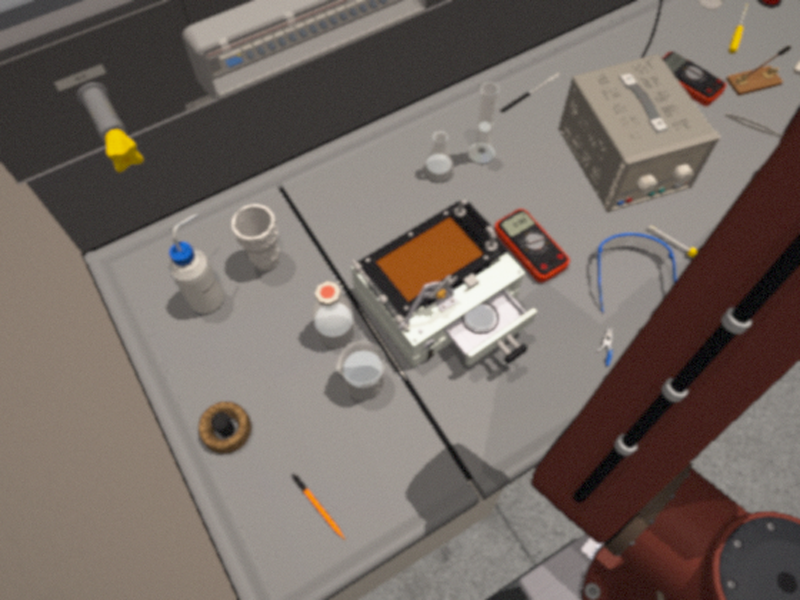

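The scene view shows the box at about (440,340), with the drawer part open and its pull at (325,367). The handle is at (483,330), the quadrant at (390,280) and the meter at (488,452). The side view shows the same, with the pull at (512,352). Next I'll zoom in.

```bash
python3 - <<'E'
from h import *
import pickle
D=pickle.load(open('d0.pkl','rb'))
a=D['scene']['color'][165:305,215:375,::-1]; b=D['side']['color'][135:265,240:390,::-1]
cv2.imwrite('pics/c.png',cv2.resize(a,None,fx=4.25,fy=4.25,interpolation=cv2.INTER_CUBIC))
cv2.imwrite('pics/d.png',cv2.resize(b,None,fx=4.5,fy=4.5,interpolation=cv2.INTER_CUBIC))
E
```

```text
(no output)
```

View pics/c.png

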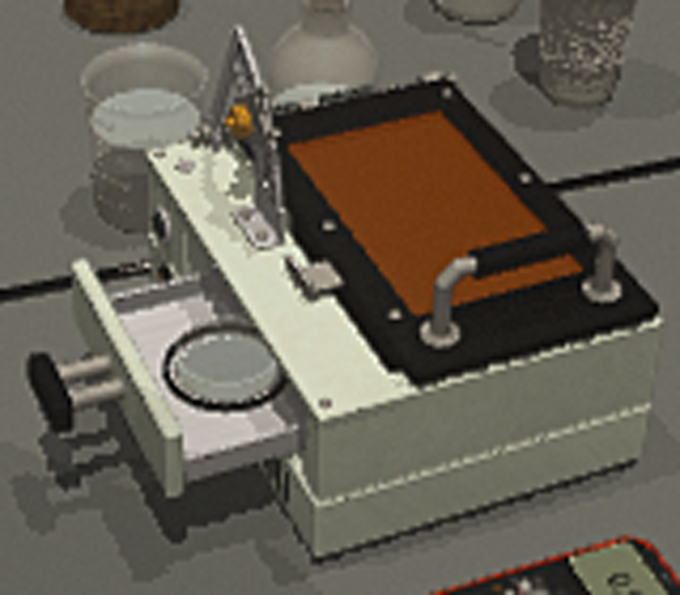

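View pics/d.png

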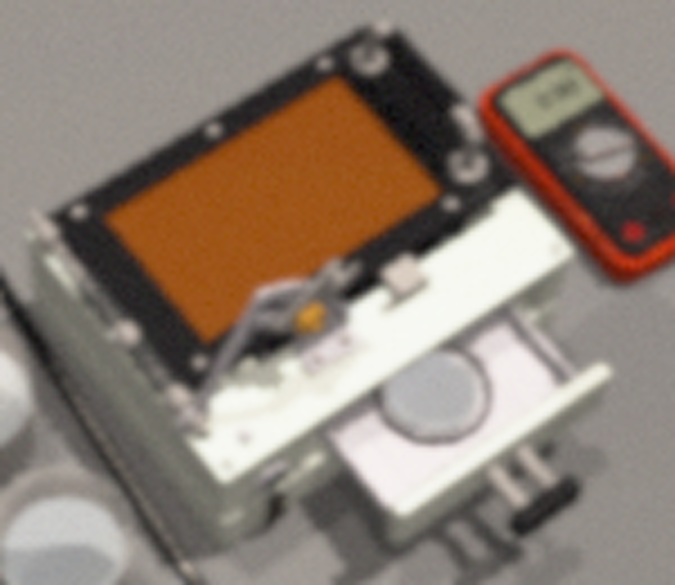

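```bash
python3 - <<'E'
from h import *
import pickle
np.set_printoptions(precision=4,suppress=True)
D=pickle.load(open('d0.pkl','rb'));s,t=D['scene'],D['side']
S=lambda x,y:(s,215+x/4.25,165+y/4.25)
T=lambda x,y:(t,240+x/4.5,135+y/4.5)
P={'deckFR':((313,418),(575,255)),'deckFL':((150,152),(222,488)),
'w_bl':((283,145),(207,342)),'w_br':((420,315),(440,190)),'w_RL':((438,112),(107,215)),'w_RR':((585,268),(343,75)),
'postF':((458,266),(465,162)),'postB':((603,232),(370,52)),'pull':((47,392),(548,508)),'pointer':((318,278),(405,277)),'screw':((240,121),(312,318))}
Q={}
for k,(a,b) in P.items():
    x,e=tri(S(*a),T(*b)); Q[k]=x; print(k,x,np.round(e,4))
for k,z in(('deckFR',.1),('deckFL',.1)): print(k,onz(*S(*P[k][0]),z),onz(*T(*P[k][1]),z))
y=Q['w_bl']-Q['w_br']+Q['w_RL']-Q['w_RR'];x=Q['w_RL']-Q['w_bl']+Q['w_RR']-Q['w_br']
print(np.arctan2(y[1],y[0])-np.pi/2,np.arctan2(x[1],x[0]),np.arctan2(*(Q['deckFL']-Q['deckFR'])[[1,0]])-np.pi/2)
E
```

```text
deckFR [ 0.5471 -0.1217  0.0978] [0. 0.]
deckFL [0.5332 0.1171 0.0941] [0.0027 0.0027]
w_bl [0.6025 0.0826 0.108 ] [0.0004 0.0004]
w_br [ 0.6175 -0.0783  0.1073] [0.0009 0.0009]
w_RL [0.6989 0.0882 0.1076] [0.0003 0.0003]
w_RR [ 0.7093 -0.0734  0.1106] [0.0012 0.0012]
postF [ 0.6215 -0.0891  0.1385] [0.0108 0.0108]
postB [ 0.705  -0.0846  0.1386] [0.0066 0.0066]
pull [ 0.44   -0.0315  0.0673] [0.0003 0.0003]
pointer [ 0.5819 -0.0315  0.1044] [0.0003 0.0003]
screw [0.5643 0.0427 0.1565] [0.0005 0.0005]
deckFR [ 0.5463 -0.1239  0.1   ] [ 0.5462 -0.1207  0.1   ]
deckFL [0.5338 0.1101 0.1   ] [0.5281 0.1187 0.1   ]
0.07871487869093108 0.0556782195611469 0.05832016376145721
```

Emit:
servo_tool([
  [1,0.015,0.04,0,-0.04],
  [1,0.03,0.08,0,-0.08],
  [1,0.05,0.12,0,-0.12],
  [1,0.07,0.16,0,-0.16],
  [1,0.09,0.2,0,-0.2],
  [1,0.11,0.25,0,-0.25],
  [1,0.13,0.3,0,-0.3],
  [1,0.15,0.35,0,-0.339],
  [1,0.17,0.4,0,-0.339],
  [1,0.185,0.449,0,-0.339],
  [1,0.185,0.449,0,-0.339],
  [1,0.185,0.449,0,-0.339],
], force=40)

```text
time_s: 1.35
position: [0.3915, -0.0316, 0.2422]
tcp_rot: [-3.139, -0.109, 0.0]
wrist_force: [-1.5, -0.1, -0.5]
opening: -0.001
grasp_force: 0.0
```

```bash
python3 - <<'E'
from h import *
import pickle
d=grab('wrist','w1.png'); pickle.dump(d,open('w1.pkl','wb'))
cv2.imwrite('pics/w1b.png',cv2.resize(d['color'][:,:,::-1],(800,600),interpolation=cv2.INTER_CUBIC))
s=manip.read_state(); print(s['q'],s['position'],s['tcp_rot'],d['origin'],d['orientation'])
for k,p in dict(pull=(.44,-.0315,.068),handle=(.658,-.087,.151),screw=(.5643,.0427,.1565)).items(): print(k,np.array(proj(d,p))*800/560)
E
```

```text
[-2.70417555e-01  3.75492733e-02 -4.63658050e-01  1.06988724e+00
 -1.95269006e-04  2.80333412e+00] [ 0.39127144 -0.03287776  0.24218205] [ 3.13968855e+00  1.06540681e-01 -5.38837821e-04] [ 0.46630791 -0.026912    0.37414555] [-0.23883682  0.22367545 -1.4895657 ]
pull [411.79853083 216.33770088]
handle [ 606.80862729 -355.16850664]
screw [256.32870351 -82.90919017]
```

View pics/w1b.png

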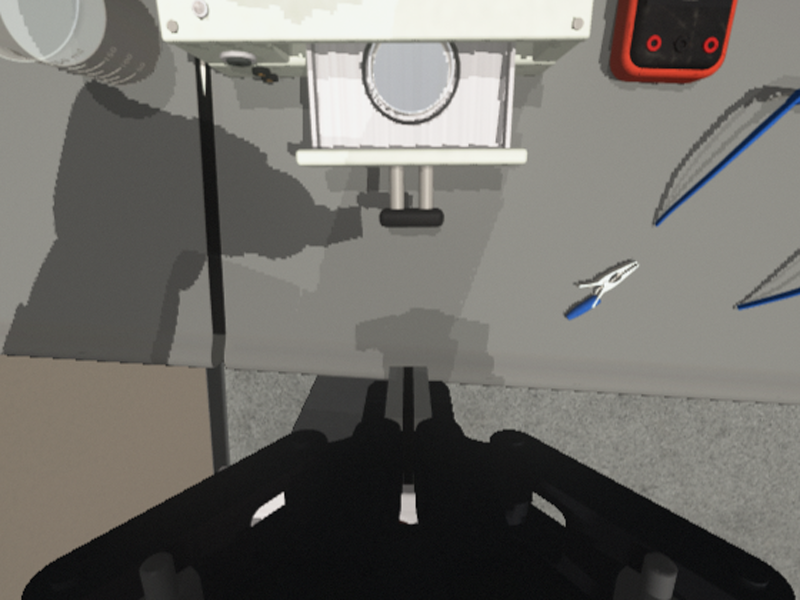

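The pull is at (411,217), dead ahead of the closed fingers at (408,400), and the box edges line up with the image. I'll lower and then push.

Emit:
servo_tool([
  [1,0,0,-0.04,0],
  [1,0,0,-0.08,0],
  [1,0,0,-0.12,0],
  [1,0,0,-0.16,0],
  [1,0,0,-0.181,0],
  [1,0,0,-0.181,0],
  [1,0.01,0,-0.181,0],
  [1,0.02,0.001,-0.181,0],
  [1,0.03,0.001,-0.181,0],
  [1,0.04,0.002,-0.181,0],
  [1,0.05,0.003,-0.181,0],
  [1,0.06,0.003,-0.181,0],
])

```text
time_s: 2.6
position: [0.452, -0.0304, 0.0614]
tcp_rot: [-3.14, -0.103, 0.0]
wrist_force: [-2.3, 1.1, 1.0]
opening: -0.002
grasp_force: 1.0
```

Emit:
servo_tool([
  [1,0.005,0,0,0],
  [1,0.01,0.001,0,0],
  [1,0.015,0.001,0,0],
  [1,0.02,0.001,0,0],
])

```text
time_s: 3.0
position: [0.4713, -0.0295, 0.0612]
tcp_rot: [-3.139, -0.102, 0.001]
wrist_force: [-1.7, 1.4, 0.4]
opening: -0.003
grasp_force: 0.9
```

Emit:
servo_tool([
  [1,0.003,0,0,0],
  [1,0.006,0,0,0],
  [1,0.009,0.001,0,0],
])

```text
time_s: 3.3
position: [0.479, -0.0292, 0.0611]
tcp_rot: [3.139, 0.101, -0.005]
wrist_force: [-13.0, -5.2, 8.2]
opening: 0.002
grasp_force: 6.7
```

Emit:
servo_tool([
  [1,0.002,0,0,0],
  [1,0.004,0,0,0],
])

```text
time_s: 3.5
position: [0.479, -0.0289, 0.0605]
tcp_rot: [3.139, 0.101, -0.016]
wrist_force: [-24.8, -3.8, 17.8]
opening: 0.002
grasp_force: 12.5
```

Emit:
servo_tool([
  [1,-0.015,0,0,0],
  [1,-0.03,0,0,0],
  [1,-0.03,0,0.04,0],
  [1,-0.03,0,0.085,0],
  [0,-0.02,-0.01,0.13,0],
  [0,0,-0.03,0.175,0],
  [0,0.02,-0.05,0.22,0],
  [0,0.03,-0.06,0.24,0],
  [0,0.03,-0.06,0.24,0],
  [0,0.03,-0.06,0.24,0],
])

```text
time_s: 4.5
position: [0.5146, -0.089, 0.3011]
tcp_rot: [3.14, 0.101, 0.001]
wrist_force: [-1.0, 0.7, -1.1]
opening: 0.996
grasp_force: 0.0
```

```bash
python3 - <<'E'
from h import *
import pickle
d=grab('wrist','w2.png'); pickle.dump(d,open('w2.pkl','wb'))
cv2.imwrite('pics/w2b.png',cv2.resize(d['color'][:,:,::-1],(800,600),interpolation=cv2.INTER_CUBIC))
s=manip.read_state(); print(s['q'],s['position'],s['tcp_rot'],s['wrist_force'])
for k,p in dict(pull=(.49,-.028,.068),handle=(.658,-.087,.151),screw=(.5643,.0427,.1565)).items(): print(k,np.array(proj(d,p))*800/560)
E
```

```text
[-3.10908875e-01  2.59816216e-01 -4.28564634e-02  1.26931300e+00
  5.12436134e-05  2.76602862e+00] [ 0.513777   -0.08850395  0.30038547] [-3.13950245e+00 -1.01527828e-01  1.73191470e-03] [-0.56754417  0.19536706  0.55059477]
pull [335.78138763 290.79945744]
handle [419.28760226  53.48781153]
screw [201.97520624 204.82049437]
```

View pics/w2b.png

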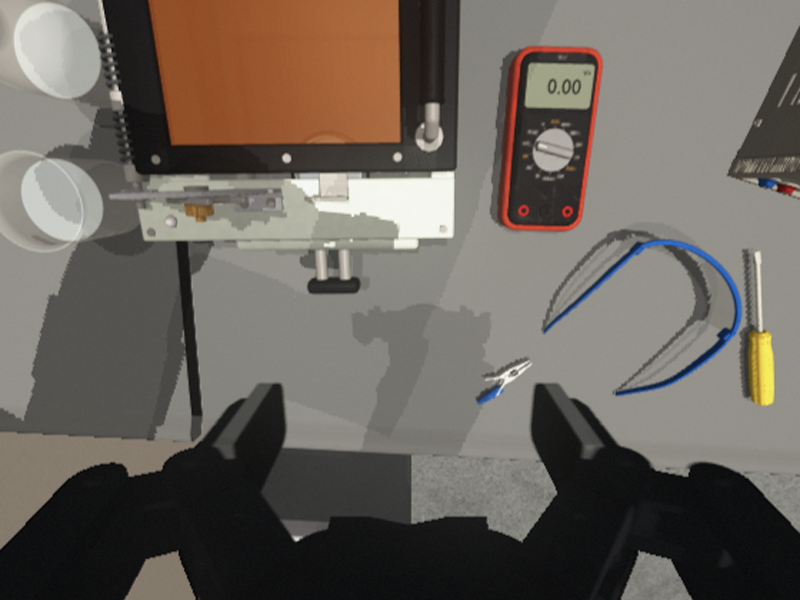

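The drawer is home: its front is flush and the pull is at (335,285). The handle bar is at column 432 with the sleeve's front end at (432,103), and the index thumbscrew is at (200,212).

```bash
python3 - <<'E'
from h import *
import pickle
np.set_printoptions(precision=4,suppress=True)
D=pickle.load(open('d0.pkl','rb'));s=D['scene'];w=pickle.load(open('w2.pkl','rb'))
S=lambda x,y:(s,215+x/4.25,165+y/4.25)
W=lambda x,y:(w,x*.7,y*.7)
print('sleeve front',tri(S(475,262),W(432,103)))
print('scene sleeve on z=.151',onz(*S(475,262),.151),onz(*S(590,240),.151),'wrist',onz(*W(432,103),.151),onz(*W(432.5,20),.151))
print('screw',tri(S(240,121),W(200,212)))
FR,FL=onz(*W(453,237),.1),onz(*W(143,241),.1); print('deck',FR,FL,np.linalg.norm(FR-FL),np.arctan2(*(FL-FR)[[1,0]])-np.pi/2)
print('lid RF corner',onz(*W(457,172),.112),'win',onz(*W(170,146),.112),onz(*W(401,146),.112))
a=w['color'][110:180,70:260,::-1]; b=s['color'][165:245,250:310,::-1]
b=cv2.resize(b,None,fx=7,fy=7,interpolation=cv2.INTER_CUBIC);a=cv2.resize(a,None,fx=1.95,fy=1.95,interpolation=cv2.INTER_CUBIC)
c=np.zeros((560,795,3),np.uint8);c[:,:420]=b;c[:a.shape[0],424:424+a.shape[1]]=a[:,:371];cv2.imwrite('pics/e.png',c)
E
```

```text
sleeve front (array([ 0.6341, -0.0971,  0.1503]), [np.float64(0.0017737823169544952), np.float64(0.001773782316954588)])
scene sleeve on z=.151 [ 0.6355 -0.0982  0.151 ] [ 0.6952 -0.0995  0.151 ] wrist [ 0.6323 -0.0965  0.151 ] [ 0.6753 -0.0933  0.151 ]
screw (array([0.5621, 0.0417, 0.1589]), [np.float64(0.0023847819252218226), np.float64(0.0023847819252217437)])
deck [ 0.5473 -0.1224  0.1   ] [0.5289 0.1162 0.1   ] 0.2392504815812418 0.07710526238208915
lid RF corner [ 0.5948 -0.1195  0.112 ] win [0.5992 0.0825 0.112 ] [ 0.6096 -0.0787  0.112 ]
```

View pics/e.png

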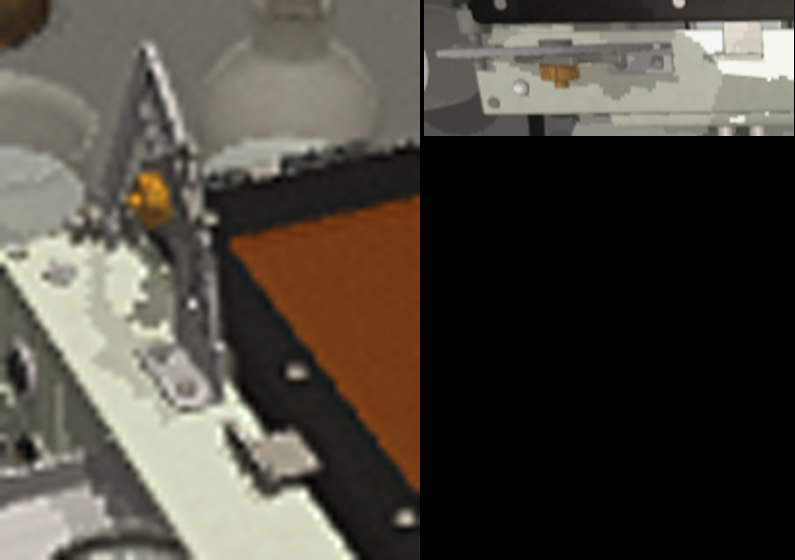

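Emit:
servo_tool([
  [0,0.04,-0.002,0,0.005],
  [0,0.08,-0.004,0,0.005],
  [0,0.12,-0.005,0,0.005],
  [0,0.148,-0.006,0,0.005],
  [0,0.148,-0.006,-0.04,0.005],
  [0,0.148,-0.006,-0.08,0.005],
  [0,0.148,-0.006,-0.11,0.005],
  [0,0.148,-0.006,-0.13,0.005],
  [0,0.148,-0.006,-0.145,0.005],
  [0,0.148,-0.006,-0.157,0.005],
  [0,0.148,-0.006,-0.157,0.005],
])

```text
time_s: 5.65
position: [0.6605, -0.0939, 0.1418]
tcp_rot: [-3.138, -0.11, 0.006]
wrist_force: [-0.8, 0.3, 0.6]
opening: 1.0
grasp_force: 0.0
```

```bash
python3 - <<'E'
from h import *
d=grab('wrist','w3.png');e=grab('scene','s3.png')
a=d['color'][:,:,::-1]; b=cv2.resize(e['color'][165:305,215:375,::-1],(400,350),interpolation=cv2.INTER_CUBIC)
c=np.zeros((350,800,3),np.uint8); c[:300,:400]=cv2.resize(a,(400,300)); c[:,400:]=b; cv2.imwrite('pics/f.png',c)
s=manip.read_state(); print(s['position'],s['wrist_force'],s['q'])
E
```

```text
[ 0.66204543 -0.09449889  0.14433147] [-0.13282     0.19701132  0.83748371] [-2.51011870e-01  6.26000606e-01  1.20591149e-01  1.06583050e+00
  1.34418274e-05  2.82054248e+00]
```

View pics/f.png

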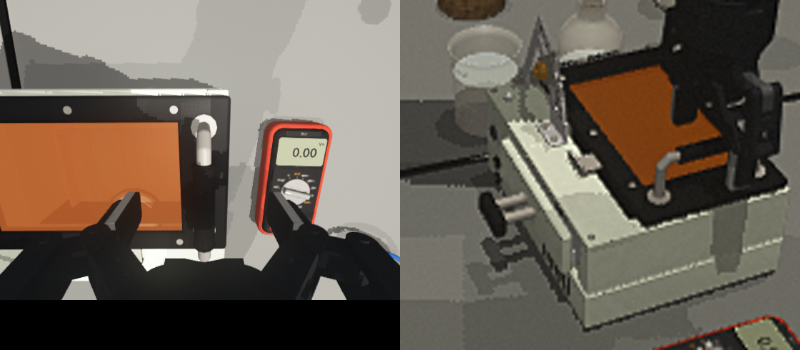

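The bar (left panel, column 204) is centred between the open fingers (135 and 270) and the sleeve is under the tips. I'll close.

Emit:
servo_tool([
  [1,0,0,0,0],
  [1,0,0,0,0],
  [1,0,0,0,0],
  [1,0,0,0,0],
  [1,0,0,0,0],
  [1,0,0,0,0],
], force=60)

```text
time_s: 6.35
position: [0.6623, -0.0939, 0.1445]
tcp_rot: [-3.138, -0.11, -0.0]
wrist_force: [0.4, 5.0, 1.6]
opening: 0.14
grasp_force: 58.4
```

```bash
python3 - <<'E'
import numpy as np
# tangential path from shut: shifts (x,y,z) for lid angles, yaw .07
for th in (.1,.2,.3,.4,.5,.55,.6,.65,.7):
    r,f=.2165,.2046
    dy=r*(np.cos(f)-np.cos(f+th)); dz=r*(np.sin(f+th)-np.sin(f)); print(th,np.round([-.07*dy,dy,dz],4))
E
```

```text
0.1 [-0.0004  0.0055  0.0209]
0.2 [-0.0009  0.013   0.0412]
0.3 [-0.0016  0.0225  0.0607]
0.4 [-0.0024  0.0339  0.0791]
0.5 [-0.0033  0.047   0.0962]
0.55 [-0.0038  0.0543  0.1043]
0.6 [-0.0043  0.0619  0.112 ]
0.65 [-0.0049  0.0698  0.1193]
0.7 [-0.0055  0.0782  0.1262]
```

Opening 0.14 is about 12–14 mm, so the sleeve is held. I'll lift to about 0.5 rad and look.

Emit:
servo_tool([
  [1,0,0.0025,0.0105,0],
  [1,0,0.0055,0.021,0],
  [1,-0.001,0.009,0.031,0],
  [1,-0.001,0.013,0.041,0],
  [1,-0.001,0.0175,0.051,0],
  [1,-0.002,0.0225,0.061,0],
  [1,-0.002,0.028,0.07,0],
  [1,-0.002,0.034,0.079,0],
  [1,-0.003,0.04,0.088,0],
  [1,-0.003,0.047,0.096,0],
  [1,-0.003,0.047,0.096,0],
  [1,-0.003,0.047,0.096,0],
])

```text
time_s: 7.55
position: [0.6589, -0.048, 0.2402]
tcp_rot: [3.139, 0.11, -0.001]
wrist_force: [-1.1, 0.6, -8.4]
opening: 0.137
grasp_force: 58.8
```

```bash
python3 - <<'E'
from h import *
import pickle
D={n:grab(n) for n in('scene','side')}; pickle.dump(D,open('d4.pkl','wb'))
a=D['scene']['color'][150:250,240:340,::-1]; b=D['side']['color'][165:245,270:350,::-1]
c=np.zeros((400,800,3),np.uint8);c[:,:400]=cv2.resize(a,(400,400),interpolation=cv2.INTER_CUBIC);c[:,400:]=cv2.resize(b,(400,400),interpolation=cv2.INTER_CUBIC)
cv2.imwrite('pics/g.png',c); s=manip.read_state(); print(s['position'],s['wrist_force'],s['opening'],s['q'])
E
```

```text
[ 0.65891294 -0.04826591  0.23984508] [-1.33369146  0.27024031 -8.44608673] 0.1361047958157965 [-1.83383326e-01  5.60964134e-01  2.59535645e-01  1.27025912e+00
 -6.36050643e-04  2.88882017e+00]
```

View pics/g.png

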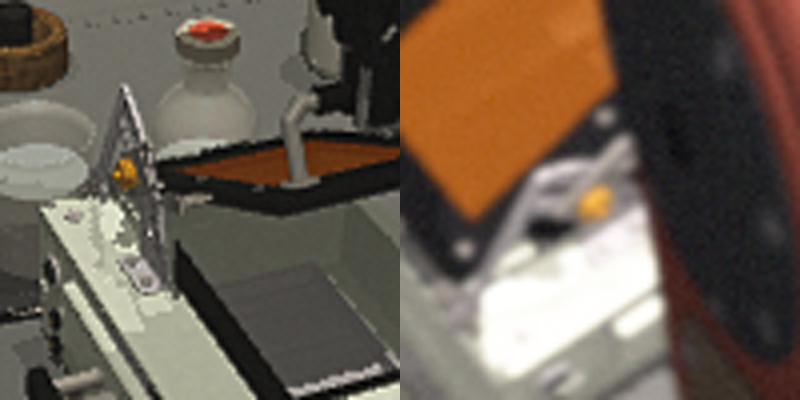

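The pointer blade shows at (190,200) in the left panel and sits below the index, whose screw is at (125,172) with a prong bump near (153,160). I'll sample the brightness along the pointer arc to get both angles.

```bash
python3 - <<'E'
from h import *
import pickle
D0=pickle.load(open('d0.pkl','rb'));D=pickle.load(open('d4.pkl','rb'))
yaw=.072;C=np.array([.633,.004]);ex=np.array([np.cos(yaw),np.sin(yaw)]);ey=np.array([-ex[1],ex[0]])
def P(xb,r,a):
    p=C+xb*ex+(.112-r*np.cos(a))*ey; return np.array([*p,.107+r*np.sin(a)])
A=np.arange(.3,1.0,.025)
for nm,d in(('shut',D0['scene']),('up',D['scene'])):
    g=cv2.cvtColor(d['color'],cv2.COLOR_RGB2GRAY).astype(np.float32)
    print(nm)
    for a in A:
        row=[]
        for r in np.arange(.095,.146,.004):
            u,v=proj(d,P(-.056,r,a)); row.append(int(cv2.getRectSubPix(g,(1,1),(u,v))[0,0]))
        print('%.3f'%a,row,np.round(proj(d,P(-.056,.121,a)),1))
for i,d in((0,D0['scene']),(4,D['scene'])):
    print(i); print(cv2.cvtColor(d['color'],cv2.COLOR_RGB2GRAY)[182:212,272:298])
E
```

```text
shut
0.300 [115, 138, 87, 42, 27, 29, 30, 30, 31, 32, 33, 32, 33] [283.7 209.2]
0.325 [93, 120, 95, 38, 28, 28, 30, 32, 31, 30, 31, 31, 31] [283.6 207.8]
0.350 [109, 115, 95, 40, 30, 27, 30, 30, 30, 32, 32, 30, 29] [283.4 206.5]
0.375 [85, 94, 94, 49, 30, 27, 32, 30, 29, 30, 30, 29, 29] [283.2 205.2]
0.400 [82, 87, 84, 50, 31, 26, 29, 30, 30, 29, 36, 44, 53] [283.1 203.8]
0.425 [73, 86, 71, 53, 31, 30, 28, 30, 29, 41, 54, 72, 73] [282.9 202.4]
0.450 [82, 91, 56, 39, 29, 28, 31, 39, 51, 60, 73, 72, 73] [282.6 201.1]
0.475 [99, 142, 110, 42, 30, 28, 35, 58, 67, 68, 69, 70, 70] [282.4 199.7]
0.500 [91, 110, 105, 48, 29, 24, 27, 37, 50, 54, 60, 64, 63] [282.2 198.3]
0.525 [60, 73, 96, 74, 49, 29, 28, 29, 28, 27, 29, 33, 33] [281.9 196.9]
0.550 [103, 94, 121, 127, 120, 66, 35, 27, 30, 32, 32, 31, 31] [281.6 195.5]
0.575 [143, 132, 95, 59, 45, 34, 27, 28, 30, 32, 32, 32, 31] [281.4 194.1]
0.600 [144, 138, 104, 43, 28, 23, 25, 27, 29, 28, 28, 29, 29] [281.1 192.7]
0.625 [127, 124, 118, 64, 38, 49, 57, 62, 52, 47, 55, 53, 49] [280.8 191.4]
0.650 [89, 84, 93, 81, 69, 58, 39, 65, 75, 66, 77, 8
[... 9208 characters left out ...]
80  80  82
   81  83  88  83  81  84  82  82]
 [139  90  97  82  78  96  69 106 136  82  78  80  80  79  81  81  85  89
   86  86  84  81  83  82  83  80]
 [132 106  99  79  67 145  67  84 142  85  78  85  85  82  84  81  82  81
   83  83  81  82  82  82  82  81]
 [130 137  99  77  63 224  75  58 136  99  82  84  82  82  82  85  81  81
   82  82  82  82  82  83  82  80]
 [128 131 103  78  83  77  80  53 134  99  83  83  78  85  84  82  83  83
   83  80  81  82  83  81  81  82]
 [122 149 137  80  78  84  80  66 121  98  85  63  32  82  84  82  79  82
   81  82  81  84  85  82  81  82]
 [138 238 144  75  79  84  65  62  76 103  87  67  18  80  88  85  82  83
   81  83  83  83  83  82  82  84]]
```

The arc samples put the prongs at about 0.55 and 0.755 rad, which is 22 mm apart and fits the 18 mm gap plus prong width. That makes the mark about 0.65, in agreement with the screw's 0.64. The pointer is at about 0.48, so I'll lift by about 0.16.

Emit:
servo_tool([
  [1,0,0.004,0.0045,0],
  [1,-0.001,0.008,0.0085,0],
  [1,-0.001,0.012,0.0125,0],
  [1,-0.001,0.016,0.0165,0],
  [1,-0.002,0.02,0.0205,0],
  [1,-0.002,0.0245,0.0245,0],
  [1,-0.002,0.0245,0.0245,0],
  [1,-0.002,0.0245,0.0245,0],
])

```text
time_s: 8.45
position: [0.6571, -0.0233, 0.2652]
tcp_rot: [3.139, 0.11, -0.0]
wrist_force: [-4.5, -3.1, -5.8]
opening: 0.137
grasp_force: 59.1
```

```bash
python3 - <<'E'
from h import *
import pickle
D={n:grab(n) for n in('scene','side','wrist')}; pickle.dump(D,open('d5.pkl','wb'))
a=D['scene']['color'][172:212,262:302,::-1]; b=D['side']['color'][180:230,290:340,::-1]
c=np.zeros((400,800,3),np.uint8);c[:,:400]=cv2.resize(a,(400,400),interpolation=cv2.INTER_NEAREST);c[:,400:]=cv2.resize(D['wrist']['color'][:,:,::-1],(400,400))
cv2.imwrite('pics/h.png',c); s=manip.read_state(); print(s['position'],s['wrist_force'],s['moment'],s['opening'])
dy=(s['position'][1]+.0939)/np.cos(.07);dz=s['position'][2]-.1445;print(np.arctan2(.044+dz,.212-dy)-.2046,np.hypot(.044+dz,.212-dy))
E
```

```text
[ 0.65711601 -0.02347568  0.26508839] [-3.74910271 -4.15880209 -5.67295155] [-0.81499101  0.74604523  0.02920617] 0.1430648706464166
0.6564257765526729 0.2169886803708768
```

View pics/h.png

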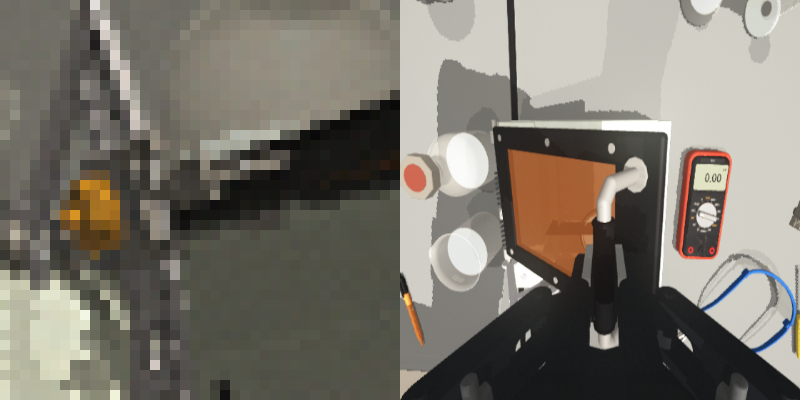

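The pointer blade is at about (205–280,160) in the left panel, between the prong bumps at roughly (150,135) and (175,240). I'll check this with numbers.

```bash
python3 - <<'E'
from h import *
import pickle
D0=pickle.load(open('d0.pkl','rb'));d=pickle.load(open('d5.pkl','rb'))['scene']
g=cv2.cvtColor(d['color'],cv2.COLOR_RGB2GRAY)
print('cols 274..294')
for v in range(182,200): print(v,g[v,274:295], )
yaw=.072;C=np.array([.633,.004]);ex=np.array([np.cos(yaw),np.sin(yaw)]);ey=np.array([-ex[1],ex[0]])
def P(xb,r,a):
    p=C+xb*ex+(.112-r*np.cos(a))*ey; return np.array([*p,.107+r*np.sin(a)])
for x in(-.064,-.056,-.05):
  for a in(.55,.575,.6,.65,.7,.725,.75): print(x,a,*[np.round(proj(d,P(x,r,a)),1) for r in(.111,.121,.14)])
# text-based lid check: window/lid front edge corner at that angle
s0=D0['scene']
E
```

```text
cols 274..294
182 [101 182 111 105 102 110 120 125 127 129 131 134 135 133 139 138 141 140
 140 143 142]
183 [ 81 203 124 107  99 111 116 121 124 129 128 131 130 132 135 139 141 142
 146 135 139]
184 [ 71 195 155 114  99 104 113 118 121 122 128 135 131 133 141 158 152 155
 142  67  30]
185 [ 80 126 103 136 100 102 109 110 124 121 149 179 182 178 182 186  89  78
  16   9  16]
186 [ 91  58  41 143 115 105 116 107 165 172 169 165 170  79  61  12  16  12
  18  21  23]
187 [ 55  67  43  85  99 105 140 106 151 157 118  72  39  28  53  74  79  28
  22  23  28]
188 [ 59 130  63 154 109  88  51  47 133  57  62  67 155 129 136 126  60  21
  21  22  24]
189 [ 50  91  50 157  99  62  58  54 115 106 123  96  64  27  25  13  18  21
  24  24  23]
190 [ 51  67  52 121  59  70  59  58  72  91  32  15  16  19  19  19  20  21
  23  21  27]
191 [ 59  53  70  60  57  61  63  59  58 127  32  19  21  20  21  20  27  29
  22  23  23]
192 [ 66  53 134 119 105  41  55  33  27  15  17  19  26  23  28  25  53  72
  58  48  58]
193 [ 66  46 105 137 135  29  13  19  21  21  24  25  40  37  64  61  74  86
  87  85
[... 934 characters left out ...]
95.5]
-0.056 0.575 [279.8 194.3] [281.4 194.1] [284.4 193.9]
-0.056 0.6 [279.5 193. ] [281.1 192.7] [284.1 192.3]
-0.056 0.65 [279.  190.5] [280.4 190. ] [283.4 189. ]
-0.056 0.7 [278.4 188. ] [279.8 187.2] [282.6 185.7]
-0.056 0.725 [278.  186.7] [279.4 185.8] [282.2 184.1]
-0.056 0.75 [277.7 185.5] [279.1 184.5] [281.7 182.5]
-0.05 0.55 [282.6 194.9] [284.2 194.9] [287.4 194.9]
-0.05 0.575 [282.4 193.7] [283.9 193.6] [287.1 193.3]
-0.05 0.6 [282.1 192.4] [283.6 192.2] [286.7 191.7]
-0.05 0.65 [281.5 189.9] [283.  189.4] [286.  188.4]
-0.05 0.7 [280.9 187.4] [282.4 186.7] [285.2 185.2]
-0.05 0.725 [280.6 186.2] [282.  185.3] [284.8 183.6]
-0.05 0.75 [280.3 184.9] [281.7 183.9] [284.4 182. ]
```

```bash
python3 - <<'E'
from h import *
import pickle
for k in('d0','d4','d5'):
    D=pickle.load(open(k+'.pkl','rb'))
    for n,(r,c) in dict(scene=((180,205),(260,285)),side=((190,220),(295,325))).items():
        h=cv2.cvtColor(D[n]['color'],cv2.COLOR_RGB2HSV)[r[0]:r[1],c[0]:c[1]]
        m=(h[...,0]>12)&(h[...,0]<24)&(h[...,1]>150)&(h[...,2]>150); y,x=np.nonzero(m); print(k,n,len(x),x.mean()+c[0] if len(x) else 0,y.mean()+r[0] if len(x) else 0)
g=manip.grab_frame('scene')['color']; d0=pickle.load(open('d5.pkl','rb'))['scene']['color']
print(np.abs(g.astype(int)-d0).mean())
s=manip.read_state();print(s['position'],s['qd'],s['wrist_force'],s['time_s'])
E
```

```text
d0 scene 14 271.07142857142856 191.71428571428572
d0 side 127 303.38582677165357 194.46456692913387
d4 scene 14 271.07142857142856 191.71428571428572
d4 side 53 301.24528301886795 196.96226415094338
d5 scene 13 271.15384615384613 191.76923076923077
d5 side 32 304.4375 200.375
1.4806746031746032
[ 0.65711433 -0.02351337  0.2650704 ] [ 0.00094063 -0.00026233 -0.00027393  0.00025377  0.00190235 -0.00033487] [-3.54671081 -3.99656824 -5.39370572] 8.65
```

Emit:
servo_tool([
  [1,0,0,0,0],
  [1,0,0,0,0],
  [1,0,0,0,0],
  [1,0,0,0,0],
  [1,0,0,0,0],
])

```text
time_s: 9.15
position: [0.6571, -0.0235, 0.2651]
tcp_rot: [3.139, 0.109, -0.0]
wrist_force: [-3.9, -4.0, -5.0]
opening: 0.141
grasp_force: 59.1
```

```bash
python3 -c "
from station import manip
print(manip.sign_off())"
```

```text
the job is handed in; nothing more can be done
None
```

I pushed the drawer home to its stop, lifted the lid to about 0.65 rad with the pointer measured between the prongs, and handed in at 9.15 s with the handle held still; the index screw had not shifted, and the sign-off returned no verdict.

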